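# Lay out the sample station beside the tube rack

## Task

Lay out the sample station on the three round black mats, one container centred upright on each: the squat lidded jar on the end mat nearest the rack of red-capped tubes, the steel beaker on the end mat farthest from it, and the amber bottle between them on the middle mat. The flat round dish, which now lies on the middle mat, belongs centred and lid side up on top of the jar. Leave the cardboard slide box and the timer where they are.

Things in the scene. Friction and masses are not known exactly. Their poses are not given: they have to be found in the camera images.
- rack: White tube rack, 190 x 110 mm, 88 mm high over its red-capped tubes, fixed to the bench at the left (y > 0) or right (y < 0) end of the row of mats; the other end has a grey vortex mixer, 150 x 120 mm, 91 mm high. Origin: centre of its underside. x along its long side.
- mat_left: Round black rubber mat, 84 mm across, 4 mm thick, fixed, flat: the left one (largest y) of the row of three. Origin: centre of its underside, on the bench; its top is 4 mm higher. z up.
- mat_middle: Round black rubber mat, 84 mm across, 4 mm thick, fixed: the middle one of the three. The dish lies on it at the start. Origin: centre of its underside; its top is 4 mm higher. z up.
- mat_right: Round black rubber mat, 84 mm across, 4 mm thick, fixed: the right one (smallest y) of the three. Origin: centre of its underside; its top is 4 mm higher. z up.
- jar: Squat white specimen jar with a flat grey lid as wide as the jar, 60 mm across, 55 mm high, closed, rigid, about 130 g, standing loose on the bench. Origin: centre of its underside; z up its axis. Its flat top is 55 mm above the origin.
- bottle: Amber reagent bottle with a black cap: body 50 mm across up to 78 mm, then a shoulder and a cap 32 mm across; 108 mm high, about 160 g, standing loose on the bench. Origin: centre of its underside; z up its axis.
- beaker: Plain steel beaker, open at the top, straight, 60 mm across, 75 mm high, wall 3 mm, about 100 g, rigid, standing loose on the bench. Origin: centre of its underside; z up its axis.
- dish: Flat round lidded culture dish, pale grey with a tan top, rigid, 57 mm across at its foot and 60 mm from 6 mm up, 16 mm high, about 40 g; one piece. Lies loose on the middle mat at the start. Origin: centre of its underside; z up its axis.
- slide_box: Bystander, leave it alone: closed cardboard slide box, 80 x 38 mm, 32 mm high, loose. Origin: centre of its underside; x along its long side.
- timer: Bystander, leave it alone: flat white bench timer, 60 x 60 mm, 20 mm high, loose. Origin: centre of its underside.

How it is judged:
By the outcome, as a careful person would: the job done as asked, in the order asked, and still so for the second after the job is handed in, with the robot touching nothing.
It also fails if it takes over 90 s, if anything falls off the work surface, if the arm or the gripper's body presses on something with over 40 N, if the wrist force passes 120 N, or if a joint passes its speed limit or range.

## Robot

A 6-joint arm with a two-finger parallel gripper is mounted at the origin on the work surface. World frame = base frame: x ahead of the robot, y to its left, z up, the work surface at z = 0. Lengths are in m, angles in rad, forces in N, time in s.
With the tool pointing down it reaches from about 0.275 to 0.75 m from the base axis. Payload 10.2 kg.
Tool frame: the origin (TCP) lies midway between the tips of the shut fingers; the grasp point (between the pads) lies 19 mm behind it (env.hold_point_z is the distance from the TCP to the grasp point, in m); z points along the fingers, y is the line along which they close (so a half turn about z gives the same grasp; the last joint's range is limited). The gripper opens to 85 mm and grips with 20 to 120 N. Pads are 22 mm wide; open, the fingers measure 114 mm over their backs; the gripper's body (76 mm by 85 mm) begins 54 mm behind the grasp point. The pads swing forward as they close: fully open they stand 13 mm farther back than shut.
Start: joints at [0.878, 0.313, 1.498, -0, 1.331, -0.223], TCP at [0.238, 0.468, 0.231] pointing down, gripper open.
Joint ranges: [-2.94, 2.94], [-0.97, 2.17], [0.19, 2.56], [-1.23, 4.37], [0.02, 3.11], [-2.88, 2.88]. Speed limits (rad/s): [2.39, 2.39, 3.01, 3.14, 3.14, 3.14].

## Interface

Orientations are given as a unit quaternion [x, y, z, w].
In Python, from bench import env, kinematics, monitor, eyes, job gives the robot as it stands. The module is installed in compiled form; this text tells all that it offers. Calls block until the motion is done:
- env.reach(position, orientation): joint-space move of the TCP to a pose.
- env.movel(position, velocity=0.15, frame=None, guard=None): straight line of the TCP; frame=None keeps the orientation; velocity is the mean speed in m/s. With guard (N) it stops when the force on the tool has changed by that much, and returns True; else False.
- env.set_joints(angles): joint-space move.
- env.release() and env.close_gripper(effort=None): open the fingers fully, or close them until they stop; effort is the grip in N (None keeps the last).
- env.hold(seconds).
- kinematics.ik(position, orientation): joint angles nearest the present ones, or None.
- monitor.sense(): the state.
- eyes.grab_frame(name): name is "side" or "top" or "wrist"; returns a dict with "frame" (420x560x3 uint8, red, green, blue), "mtx" (3x3 intrinsics, pixels), "view" (4x4, takes a point from world to camera coordinates). Camera axes: x right, y down, z forward; pixel columns grow to the right and rows downward; lengths in m; the calibration is good to about 2 mm. A picture is of the moment at which its call begins. There is no depth.
A pose or a line that the arm cannot do raises env.MotionError and nothing moves.
- job.hand_in(): hands the job in; it is judged then, once.
The state is a dict: "clock": time; "joints": joint angles; "qvel": joint speeds; "joint_efforts": joint torques, N m; "position": TCP position; "ee_rot": TCP orientation; "contact_force": force on the tool from outside, world axes, zero at the start; "ft_torque": the same for the moment, N m; "finger_gap": opening from 0.0 (shut) to 1.0 (fully open); "gripper_force": force on a finger pad.
Only numpy, scipy, OpenCV 4.12 (cv2) and the standard library are available. Lean on these libraries where they do the work, as an engineer would, in place of code of your own. Each camera call takes 0.05 s, during which the arm holds its last target. There are 200 camera calls.

## Working session

There is one attempt and no reset: what is moved stays moved. The work goes in short steps, each a Python script; the robot and the scene stay as the last script left them, time stands still between calls to the robot, and variables do not carry over. Pictures are saved under pics/ and viewed, at most 14 in all, crops included, and the job is handed in when it is done.

```bash
mkdir -p pics; ls
python3 - <<'E'
from bench import env, kinematics, monitor, eyes, job
import cv2
import numpy as np
np.set_printoptions(precision=4,suppress=True)
for n in ("top","side"):
    f=eyes.grab_frame(n); cv2.imwrite(f"pics/{n}0.png",f["frame"][:,:,::-1]); print(n,f["mtx"],f["view"])
    np.savez(f"pics/{n}0.npz",**f)
s=monitor.sense(); print(s["clock"],s["position"],s["ee_rot"],env.hold_point_z)
E
```

```text
pics
top [[447.3951   0.     275.6791]
 [  0.     447.3951 210.2956]
 [  0.       0.       1.    ]] [[-0.0247 -0.9996  0.0101  0.0085]
 [-0.9861  0.0227 -0.1643  0.5458]
 [ 0.164  -0.014  -0.9864  1.0222]
 [ 0.      0.      0.      1.    ]]
side [[532.7648   0.     281.7938]
 [  0.     532.7648 203.0456]
 [  0.       0.       1.    ]] [[ 0.7166 -0.6975  0.0099 -0.4044]
 [-0.4592 -0.4824 -0.7459  0.275 ]
 [ 0.5251  0.5299 -0.6659  1.2274]
 [ 0.      0.      0.      1.    ]]
0.1 [0.2375 0.4679 0.2308] [ 0.2327  0.9725 -0.0005 -0.0003] 0.0187
```

View pics/top0.png

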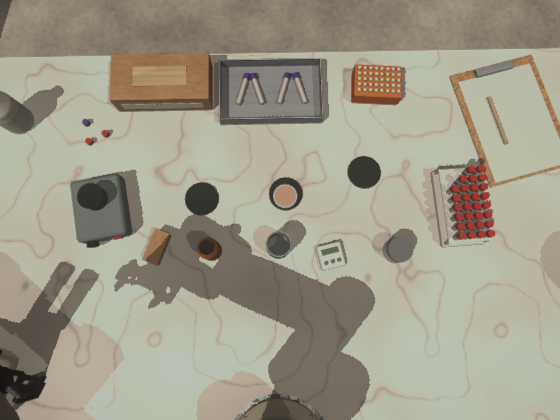

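View pics/side0.png

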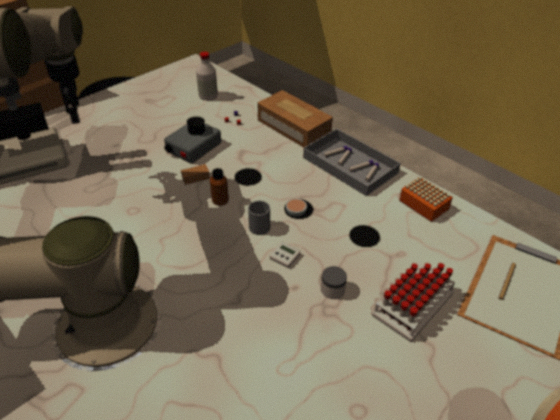

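The top view shows mats at (202,198), (286,193) and (364,172), with the dish at (285,196). The bottle is at (207,248), the beaker (279,244), the jar (399,248), the timer (331,255) and the slide box (156,246). The rack is at (462,205), on the right, so the jar goes on the right mat and the beaker on the left. The side view matches: jar (333,283), beaker (260,217), bottle (219,187).

```bash
cat > h.py <<'E'
from bench import env, kinematics, monitor, eyes, job
import cv2, numpy as np
from scipy.spatial.transform import Rotation as R
np.set_printoptions(precision=4,suppress=True)
def ray(f,uv):
    V=f["view"]; r=V[:3,:3].T@np.linalg.inv(f["mtx"])@np.array([*uv,1.]); return -V[:3,:3].T@V[:3,3], r/np.linalg.norm(r)
def onplane(f,uv,z):
    c,r=ray(f,uv); return c+r*(z-c[2])/r[2]
def tri(*obs):   # (frame,uv)... least squares meeting point
    A=np.zeros((3,3));b=np.zeros(3);rs=[ray(*o) for o in obs]
    for c,r in rs: P=np.eye(3)-np.outer(r,r);A+=P;b+=P@c
    x=np.linalg.solve(A,b); return x,max(np.linalg.norm(np.cross(x-c,r)) for c,r in rs)
def q(yaw):      # tool down, finger-closing line (tool y) along world angle yaw+90deg
    return (R.from_euler('z',yaw)*R.from_quat([1,0,0,0])).as_quat()
def snap(n,name):
    f=eyes.grab_frame(n); cv2.imwrite(f"pics/{name}.png",f["frame"][:,:,::-1]); np.savez(f"pics/{name}.npz",**f); return f
E
python3 - <<'E'
from h import *
t=dict(np.load("pics/top0.npz"))
P={}
for n,uv,z in [("matL",(202,198),.004),("matM",(286,193),.004),("matR",(364,172),.004),("dish",(285,196),.02),("bottle",(207,246),.108),("beaker",(279,242),.075),("jar",(400,245),.055),("timer",(331,255),.02),("box",(156,246),.032)]:
    P[n]=onplane(t,uv,z); print(n,P[n],np.hypot(*P[n][:2]))
for i,p in enumerate([(.40,.13),(.40,.0),(.40,-.13)]):
    env.reach([*p,.34],q(0)); snap("wrist",f"w{i}")
s=monitor.sense(); print(s["clock"],s["joints"],s["ee_rot"])
cv2.imwrite("pics/w_all.png",cv2.resize(np.vstack([cv2.imread(f"pics/w{i}.png") for i in (0,2)]),None,fx=.7,fy=.7))
E
```

```text
matL [0.5879 0.1772 0.004 ] 0.6140101240595056
matM [ 0.5958 -0.0319  0.004 ] 0.596686803332438
matR [ 0.6454 -0.23    0.004 ] 0.6851287621072729
dish [ 0.5851 -0.0287  0.02  ] 0.5857810702367097
bottle [0.4589 0.1501 0.108 ] 0.48282722547797324
beaker [ 0.4671 -0.0099  0.075 ] 0.4671952599396027
jar [ 0.4552 -0.2932  0.055 ] 0.5414534548470433
timer [ 0.438  -0.1352  0.02  ] 0.45838425328109583
box [0.4686 0.2818 0.032 ] 0.5467861057532136
3.025 [-0.5919  0.0165  1.5689  0.0003  1.5563  0.9772] [ 1.      0.0008  0.0001 -0.0001]
```

View pics/w_all.png

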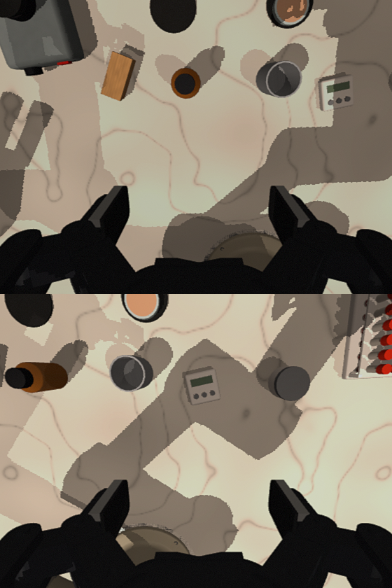

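The stacked wrist views (0.7 scale) show the box at (118,75), bottle cap (185,83), beaker rim (279,78) and timer (336,92) in the upper one. The lower one shows the beaker (130,373) and jar lid (292,383). The camera looks straight down ahead of the fingers. Next I'll take closer views and fit circles.

```bash
cat > m.py <<'E'
from h import *
def circ(f,p,r,tol=.22,sr=25):
    """refined image circle of a horizontal disc at about p with radius r"""
    pc=f["view"]@np.array([*p,1.]); uv=f["mtx"]@pc[:3]/pc[2]; rp=f["mtx"][0,0]*r/pc[2]
    if not(rp*.8<uv[0]<560-rp*.8 and rp*.8<uv[1]<420-rp*.8): return None
    x0,y0=(int(max(0,uv[0]-rp-sr)),int(max(0,uv[1]-rp-sr)))
    g=cv2.cvtColor(f["frame"],cv2.COLOR_RGB2GRAY)[y0:int(uv[1]+rp+sr),x0:int(uv[0]+rp+sr)]
    k=4; g=cv2.GaussianBlur(cv2.resize(g,None,fx=k,fy=k,interpolation=cv2.INTER_CUBIC),(0,0),3)
    c=cv2.HoughCircles(g,cv2.HOUGH_GRADIENT_ALT,1,20,param1=60,param2=.3,minRadius=int(k*rp*(1-tol)),maxRadius=int(k*rp*(1+tol)))
    if c is None: return None
    c=c.reshape(-1,3)/k; d=np.hypot(c[:,0]+x0-uv[0],c[:,1]+y0-uv[1])+2*abs(c[:,2]-rp); c=c[d.argmin()]
    return c[0]+x0-.375,c[1]+y0-.375,c[2],rp
E
python3 - <<'E'
from m import *
for i,p in enumerate([(.50,.17),(.50,.0),(.50,-.16),(.42,-.25)]):
    env.reach([*p,.32],q(0)); snap("wrist",f"v{i}")
P=dict(matL=((.588,.177,.004),.042),matM=((.596,-.032,.004),.042),matR=((.645,-.23,.004),.042),dish=((.585,-.029,.02),.03),bottle=((.459,.15,.108),.016),beaker=((.467,-.01,.075),.03),jar=((.455,-.293,.055),.03))
F={n:dict(np.load(f"pics/{n}.npz")) for n in ["w0","w1","w2","v0","v1","v2","v3","top0"]}
im={n:f["frame"].copy() for n,f in F.items()}
for n,(p,r) in P.items():
    obs=[]
    for k,f in F.items():
        c=circ(f,p,r)
        if c is not None:
            obs.append((f,c[:2])); print(n,k,np.array(c),onplane(f,c[:2],p[2])); cv2.circle(im[k],(int(c[0]+.5),int(c[1]+.5)),int(c[2]+.5),(0,255,0),1)
    if len(obs)>1: print("  ==",n,*tri(*obs))
cv2.imwrite("pics/ov.png",cv2.resize(np.vstack([np.hstack([im["v0"],im["v1"]]),np.hstack([im["v2"],im["v3"]])]),(800,600),interpolation=cv2.INTER_AREA)[:,:,::-1])
print(monitor.sense()["clock"])
E
```

```text
matL v0 [277.125   93.125   33.3928  32.8408] [0.5874 0.178  0.004 ]
matL v1 [149.625   91.625   35.5682  32.8354] [0.5894 0.1721 0.004 ]
matL top0 [201.125  198.375   16.8098  16.8949] [0.587  0.1794 0.004 ]
  == matL [ 0.5894  0.1795 -0.012 ] 0.002494137165508692
matM v0 [439.625   88.375   32.6722  33.0084] [ 0.5931 -0.0292  0.004 ]
matM v1 [310.125   86.875   33.4872  33.0143] [ 0.595  -0.0329  0.004 ]
matM v2 [184.625   88.125   33.1517  33.0306] [ 0.5935 -0.0322  0.004 ]
matM top0 [284.625  193.875   16.7999  16.8307] [ 0.5937 -0.0285  0.004 ]
  == matM [ 0.5941 -0.0309  0.0003] 0.002450167336051629
matR v1 [467.125   46.625   32.2789  34.1264] [ 0.6417 -0.2256  0.004 ]
matR v2 [345.625   42.125   37.2302  34.1389] [ 0.6471 -0.2344  0.004 ]
matR top0 [363.875  171.375   16.4632  16.6693] [ 0.647  -0.2298  0.004 ]
  == matR [ 0.6485 -0.235  -0.013 ] 0.004176411591180479
dish v0 [442.875   95.125   24.0714  24.2626] [ 0.5844 -0.0273  0.02  ]
dish v1 [308.125   94.375   24.6134  24.267 ] [ 0.5854 -0.0294  0.02  ]
dish v2 [180.375   94.625   24.5074  24.279 ] [ 0.5852 -0.0308  0.02
[... 1060 characters left out ...]
ker v2 [159.125  202.375   24.3092  25.4279] [ 0.4624 -0.0111  0.075 ]
beaker v3 [ 69.125  129.875   26.2504  26.9499] [ 0.4664 -0.0099  0.075 ]
beaker top0 [277.875  244.375   12.6499  13.0951] [ 0.4617 -0.0072  0.075 ]
  == beaker [ 0.4635 -0.0095  0.0739] 0.0028292410983305986
jar w2 [418.375  130.375   24.139   24.6239] [ 0.4432 -0.2943  0.055 ]
jar v1 [516.125  209.875   25.9726  24.0648] [ 0.4467 -0.2906  0.055 ]
jar v2 [389.625  210.375   22.1189  24.0677] [ 0.4466 -0.2914  0.055 ]
jar v3 [319.875  145.125   24.972   25.4191] [ 0.4475 -0.2919  0.055 ]
jar top0 [400.125  248.875   12.5571  12.8234] [ 0.4462 -0.2928  0.055 ]
  == jar [ 0.4457 -0.293   0.0529] 0.003277756596862229
6.3833
```

View pics/ov.png

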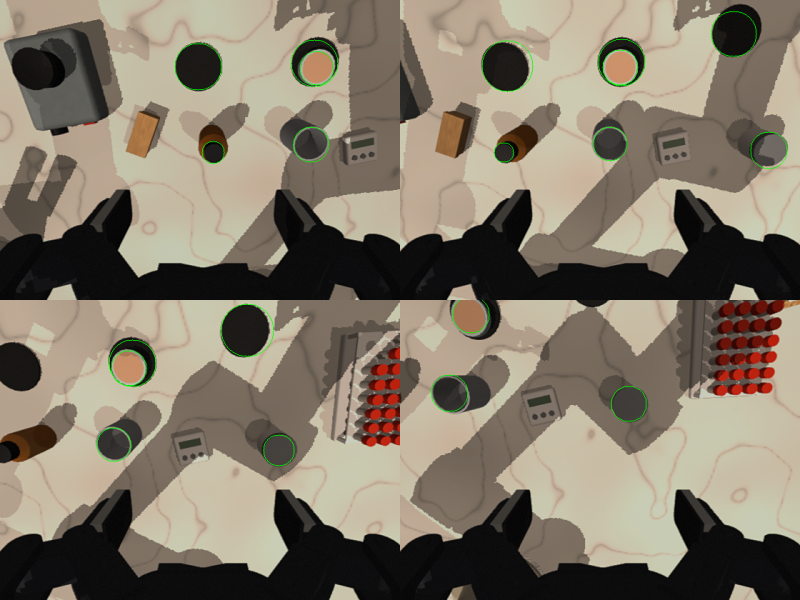

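```bash
cat >> m.py <<'E'
def mat(f,p,r=.042,thr=52):
    pc=f["view"]@np.array([*p,1.]); uv=f["mtx"]@pc[:3]/pc[2]; rp=f["mtx"][0,0]*r/pc[2]
    if not(rp<uv[0]<560-rp and rp<uv[1]<420-rp): return None
    b=(f["frame"].max(2)<thr).astype(np.uint8); w=np.zeros_like(b); cv2.circle(w,tuple(int(v) for v in uv+.5),int(rp*1.3),1,-1)
    cs,_=cv2.findContours(cv2.morphologyEx(b*w,cv2.MORPH_OPEN,np.ones((3,3))),cv2.RETR_EXTERNAL,cv2.CHAIN_APPROX_NONE)
    if not cs: return None
    (c,ax,_)=cv2.fitEllipse(cv2.convexHull(max(cs,key=cv2.contourArea))); return c[0],c[1],ax[0]/2,ax[1]/2,rp
def grasp(x,y,z,yaw=0,up=.2,effort=40):
    """z = TCP height at the grasp"""
    env.release(); env.reach([x,y,up],q(yaw)); env.movel([x,y,z],.12); env.close_gripper(effort); s=monitor.sense()
    print("gap",s["finger_gap"],"F",s["gripper_force"]); env.movel([x,y,up],.15); s=monitor.sense(); print("gap",s["finger_gap"],s["position"],"t",s["clock"])
def place(x,y,z,yaw=0,up=.2,guard=4):
    env.reach([x,y,up],q(yaw)); env.movel([x,y,z+.015],.15); env.hold(.2); hit=env.movel([x,y,z-.004],.02,guard=guard); s=monitor.sense()
    print("touch",hit,s["position"],"want z",z); env.release(); env.hold(.1); env.movel([x,y,up],.15); print("t",monitor.sense()["clock"])
E
python3 - <<'E'
from m import *
F={n:dict(np.load(f"pics/{n}.npz")) for n in ["w0","w1","w2","v0","v1","v2","v3","top0"]}
for n,p in dict(matL=(.588,.177,.004),matM=(.594,-.031,.004),matR=(.647,-.23,.004)).items():
    obs=[]
    for k,f in F.items():
        c=mat(f,p)
        if c: print(n,k,np.array(c),onplane(f,c[:2],.004)); 
        if c and abs(c[2]/c[4]-1)<.08: obs.append((f,c[:2]))
    if len(obs)>1: print(" ==",*tri(*obs))
grasp(.4465,-.2925,.018)
E
```

```text
Traceback (most recent call last):
  File "m.py", line 16, in mat
    b=(f["frame"].max(2)<thr).astype(np.uint8); w=np.zeros_like(b); cv2.circle(w,tuple(int(v) for v in uv+.5),int(rp*1.3),1,-1)
                                                                    ~~~~~~~~~~^^^^^^^^^^^^^^^^^^^^^^^^^^^^^^^^^^^^^^^^^^^^^^^^^
cv2.error: OpenCV(4.12.0) :-1: error: (-5:Bad argument) in function 'circle'
> Overload resolution failed:
>  - Can't parse 'center'. Expected sequence length 2, got 3
>  - Can't parse 'center'. Expected sequence length 2, got 3
```

```bash
sed -i 's/for v in uv+.5)/for v in uv[:2]+.5)/' m.py
python3 - <<'E'
from m import *
F={n:dict(np.load(f"pics/{n}.npz")) for n in ["w0","w1","w2","v0","v1","v2","v3","top0"]}
for n,p in dict(matL=(.588,.177,.004),matM=(.594,-.031,.004),matR=(.647,-.23,.004)).items():
    obs=[]
    for k,f in F.items():
        c=mat(f,p)
        if c: print(n,k,np.array(c),onplane(f,c[:2],.004)); 
        if c and abs(c[2]/c[4]-1)<.08: obs.append((f,c[:2]))
    if len(obs)>1: print(" ==",*tri(*obs))
grasp(.4465,-.2925,.018)
E
```

```text
matL v0 [277.7039  93.1003  31.7401  33.4676  32.8408] [0.5875 0.1773 0.004 ]
matL v1 [146.5797  93.1632  30.8757  34.836   32.8354] [0.5875 0.1762 0.004 ]
matL top0 [202.6403 209.085    4.1152  11.0459  16.8949] [0.5599 0.1756 0.004 ]
 == [0.5876 0.1773 0.001 ] 3.798205805018196e-05
matM v0 [440.7193  86.1394  30.5979  35.468   32.9648] [ 0.5958 -0.0302  0.004 ]
matM v1 [308.951   86.0513  31.8217  33.6253  32.9706] [ 0.596  -0.0314  0.004 ]
matM v2 [184.7897  86.1759  31.4657  34.7071  32.9868] [ 0.5959 -0.0326  0.004 ]
 == [ 0.5961 -0.0317  0.0006] 0.00010910261355050358
matR v1 [471.2094  42.392   32.144   38.383   34.1731] [ 0.6465 -0.2298  0.004 ]
matR v2 [342.5763  42.6617  32.8204  36.7148  34.1858] [ 0.6465 -0.2307  0.004 ]
 == [ 0.6469 -0.2311  0.0014] 1.8663430341898778e-05
gap 0.6881775870770489 F 43.2066348195076
gap 0.6921359789378742 [ 0.4462 -0.2922  0.1992] t 10.575
```

The jar is held: a gap of 0.69 corresponds to about 59 mm. The mat fits agree across views to about 1 mm. Next I'll place the jar and take the dish.

Run:
```python
from m import *
place(.6468,-.2308,.022)
env.reach([.56,-.2308,.32],q(0)); f=snap("wrist","j1")
c=circ(f,(.6468,-.2308,.059),.03); print(c, c and onplane(f,c[:2],.059))
env.reach([.50,-.031,.30],q(0)); f2=snap("wrist","d1")
c=circ(f2,(.586,-.03,.02),.03); print(c, c and onplane(f2,c[:2],.02))
cv2.imwrite("pics/jd.png",np.hstack([f["frame"][:300],f2["frame"][:300]])[:,:,::-1][:,::1]); 
im=cv2.imread("pics/jd.png"); cv2.imwrite("pics/jd.png",cv2.resize(im,(800,214),interpolation=cv2.INTER_AREA))
print(monitor.sense()["clock"])
```

```text
touch True [ 0.6467 -0.2308  0.0227] want z 0.022
t 15.3833
(np.float32(283.875), np.float32(91.125), np.float32(27.2693), np.float64(26.82955266714777)) [ 0.6472 -0.2302  0.059 ]
(np.float32(282.625), np.float32(93.375), np.float32(25.928402), np.float64(25.48015797459783)) [ 0.5863 -0.0303  0.02  ]
16.975
```

View pics/jd.png

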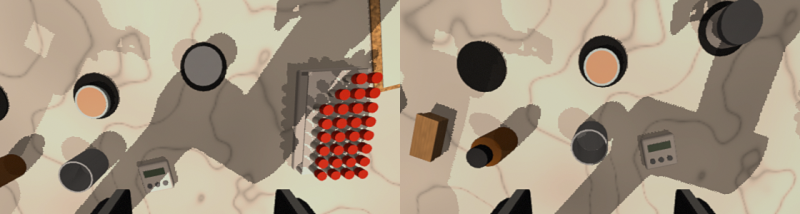

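The jar sits centred on the right mat; its lid is at (203,66) in the left panel. The dish is at (600,65) in the right panel, tan side up. Next I'll move the dish onto the jar.

Run:
```python
from m import *
x,y=.5862,-.0303
env.reach([x,y,.2],q(0)); env.movel([x,y,.03],.15); env.hold(.1)
print("hit",env.movel([x,y,.003],.04,guard=5)); env.close_gripper(25); s=monitor.sense(); print(s["finger_gap"],s["gripper_force"],s["position"],s["contact_force"])
env.movel([x,y,.2],.12); s=monitor.sense(); print(s["finger_gap"],s["gripper_force"],s["clock"])
f=snap("side","dh"); cv2.imwrite("pics/dhc.png",cv2.resize(f["frame"][60:260,180:420],None,fx=3,fy=3,interpolation=cv2.INTER_CUBIC)[:,:,::-1])
```

```text
hit False
0.6875421956223202 26.895707845687866 [ 0.5864 -0.0304  0.0035] [-0.234  -0.3702  4.9895]
0.6871017995355879 26.90042495727539 21.9333
```

View pics/dhc.png

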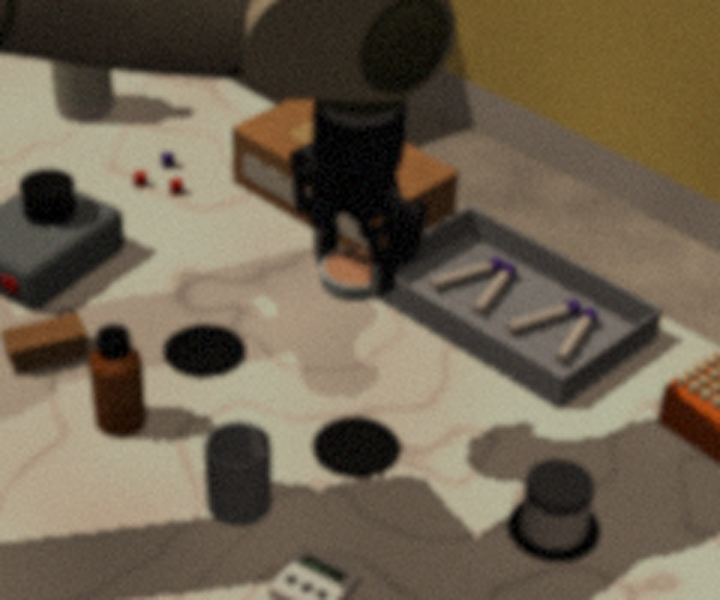

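The dish is held level in the fingers, at (350,272) in the crop. Next I'll set it on the jar and grasp the beaker.

Run:
```python
from m import *
place(.647,-.2306,.0585,guard=3)
env.reach([.56,-.2308,.32],q(0)); f=snap("wrist","j2")
c=circ(f,(.647,-.2308,.075),.03); print(c, c and onplane(f,c[:2],.075))
grasp(.4635,-.0098,.028)
f2=snap("side","bk")
cv2.imwrite("pics/j2b.png",np.hstack([f["frame"][:300,140:460],f2["frame"][80:380,180:460]])[:,:,::-1])
```

```text
touch True [ 0.6469 -0.2306  0.0586] want z 0.0585
t 26.3333
(np.float32(283.375), np.float32(92.625), np.float32(27.451122), np.float64(27.97083907541572)) [ 0.645  -0.2296  0.075 ]
gap 0.6989615263413322 F 42.695711832493544
gap 0.6941887811354148 [ 0.4631 -0.0097  0.1993] t 31.55
```

View pics/j2b.png

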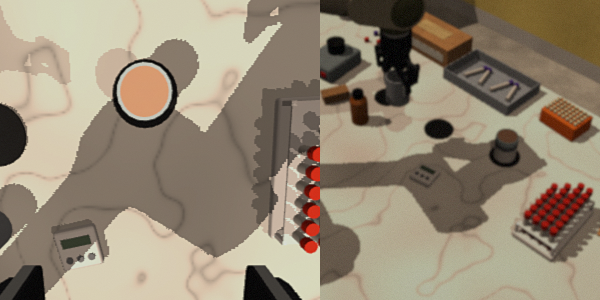

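The dish sits centred on the jar, at (145,92) in the left panel, with the mat ring even around it. The beaker is held upright, at (397,88) in the right panel. Next I'll place the beaker and then move the bottle.

Run:
```python
from m import *
place(.5879,.1773,.032)
env.reach([.40,.13,.34],q(0)); f=snap("wrist","b2")
for n,p,r in (("bottle",(.458,.1525,.108),.016),("beaker",(.5876,.1773,.079),.03)):
    c=circ(f,p,r); print(n,c, c and onplane(f,c[:2],p[2]))
grasp(.458,.1525,.042)
```

```text
touch True [0.5877 0.1773 0.0327] want z 0.032
t 36.3167
bottle None None
beaker None None
gap 0.5745945635230598 F 41.96068225312047
gap 0.5674790831277238 [0.4576 0.1525 0.1991] t 41.2917
```

Run:
```python
from m import *
place(.5962,-.0316,.046,up=.2)
T={"beaker":((.588,.1773,.079),.03),"bottle":((.596,-.0316,.112),.016),"dish":((.647,-.2306,.075),.03)}
ims=[]
for i,(n,(p,r)) in enumerate(T.items()):
    env.reach([p[0]-.09,p[1],.33 if i<2 else .32],q(0)); f=snap("wrist",f"e{i}"); ims.append(f["frame"][:260,150:410])
    c=circ(f,p,r); print(n,c and np.array(c), c and onplane(f,c[:2],p[2]))
f=snap("side","es"); t=snap("top","et")
for n,(p,r) in T.items():
    c=circ(t,p,r,sr=8); print("top",n,c and onplane(t,c[:2],p[2]))
a=np.hstack(ims); b=np.hstack([f["frame"][60:360,180:460],t["frame"][120:320,60:500][:, :440]  .repeat(1,0)[:200] if 0 else cv2.resize(t["frame"][120:290,60:500],(500,300))])
cv2.imwrite("pics/end.png",np.vstack([a,b[:, :780]])[:,:,::-1]); print(monitor.sense()["clock"])
```

```text
touch True [ 0.5962 -0.0316  0.0465] want z 0.046
t 45.925
beaker [283.375   88.875   28.1862  27.5422] [0.5873 0.177  0.079 ]
bottle [285.875   88.625   16.9087  16.0122] [ 0.5942 -0.0328  0.112 ]
dish [285.875   89.125   28.2911  27.8423] [ 0.6463 -0.2308  0.075 ]
top beaker [0.5878 0.1794 0.079 ]
top bottle [ 0.5929 -0.0297  0.112 ]
top dish None
48.8917
```

View pics/end.png

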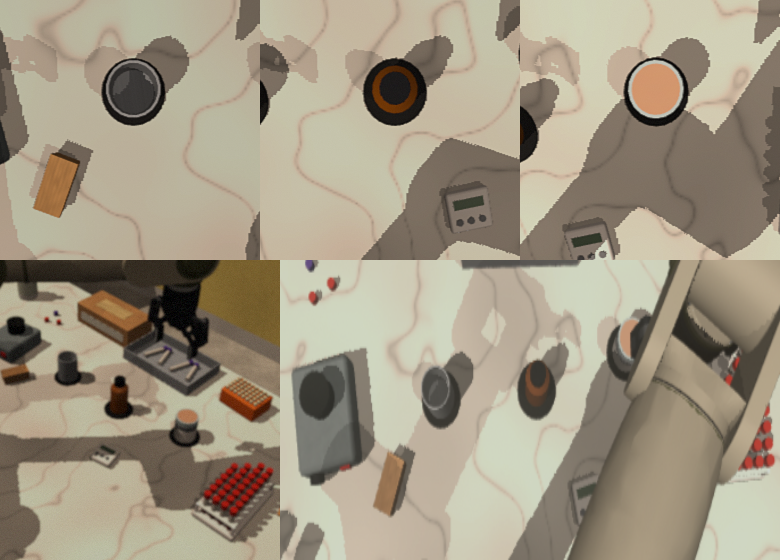

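The beaker (133,88), bottle (395,90) and jar with dish (656,90) each stand upright and centred on their mats, within about 2 mm. The box and timer haven't moved, and the arm is clear of everything.

```bash
python3 -c "
from bench import job; print(job.hand_in())"
```

```text
the job is handed in; nothing more can be done
None
```

The job is handed in at about 49 s on the robot clock: jar with the dish on top on the right mat (rack end), bottle on the middle mat and beaker on the left mat, each measured within about 3 mm of its mat's centre, with the slide box and timer not touched.

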